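# Tap the sprocket arbor tight in the rotary table

### The job

Set up the rotary table for the next sprocket: take the locating arbor out of the tool block, lower its tapered shank gently into the table's centre bore until it just seats (do not drop it or push it tight) and let go of it, then tap it down with the end of the brass bar, a few separate, firm but measured taps, until the taper is locked and such taps hardly drive it any deeper. Do not hammer it. Put the bar back on the rubber mat and leave everything else where it is.

Things in the scene. Friction and masses are not known exactly. Their poses are not given: they have to be found in the camera images.
- arbor_mid (a point): Locating arbor, bright steel, about 0.5 kg: a round spigot (30 mm diameter, 40 mm tall) above a knurled collar (44 mm diameter, 14 mm tall), tapered shank below. It stands in any one of the tool block's three holes, collar on the block. This point is half-way up the spigot, on the axis, 34 mm above the collar's underside; z is up along the axis. Hold it by the spigot.
- arbor_tip (a point): Lower end of the arbor's shank, 116 mm below arbor_mid: the shank is 82 mm long below the collar, a 24 mm neck and then a self-holding taper (1:10 on the diameter) from 19 mm down to about 14 mm at its rounded end.
- arbor_top (a point): Centre of the spigot's flat top, 20 mm above arbor_mid: tap here. Taps stopped at about 15 N on the hand, made slowly (about 20 mm/s) from a few mm above, drive the shank, each less than the one before; three to six lock it. Taps of 5 N leave it loose. The peak at the bar's end is up to twice what the hand feels, more in faster taps; over 42 N there is hammering.
- bore_mouth (a point): Centre of the taper bore, level with the rotary table's top face; it runs straight down, its mouth a funnel 28 mm wide. Set in with a few N, the arbor stops with its collar 6 to 18 mm above the face, where the taper grips: that differs from table to table and cannot be seen beforehand. Driven, it gives a few mm more (3 to 10 N per mm, growing), stays as deep as driven, and locks before the collar meets the face.
- rotary_table: Rotary indexing table bolted to the bench (fixed): grey iron base with a bright round top, 150 mm diameter, 80 mm high, four dark T-slots, handwheel pointing to its +x side, out to 190 mm from the axis and 70 mm high. Origin on the bench, under the bore.
- tool_block: Wooden tool block (fixed), 80 x 235 mm, 85 mm high, its long side along its own y, with three 23 mm holes in a row at y = -75, 0 and +75 mm, which hold the arbor, the dead centre and the drill chuck in any order. Origin at the centre of its underside.
- bar_mid (a point): Brass knocking bar, a plain round bar 28 mm diameter, 130 mm long, about 0.6 kg, with three thin grooves near the upper end, standing upright on the rubber mat. This point is its centre, on the axis, 65 mm from either end; z is up along the axis.
- mat: Black rubber mat on the bench (fixed), 180 x 180 x 3 mm. Origin at the centre of its underside.
- dead_centre: Bystander: a hard steel dead centre with a 60 degree point and the same kind of shank, standing in the tool block; 39 mm tall above the block. Origin at the underside of its nut, on the block's top.
- drill_chuck: Bystander: a keyless drill chuck with tapered nose, 42 mm diameter, 56 mm tall above the block, standing in the tool block on a tapered shank. Origin at its underside, on the block's top.
- sprocket: Bystander: a motorcycle rear sprocket, dark steel ring, 136 mm over its teeth, 7 mm thick, lying on the bench. Origin at the centre of its underside.
- oil_bottle: Bystander: an orange oil bottle with red cap, 68 mm diameter, 180 mm tall. Origin at the centre of its underside.
- grease_tin: Bystander: a round tin, 68 mm diameter, 60 mm tall. Origin at the centre of its underside.
- pad_box: Bystander: a red and white brake pad box, 70 x 110 x 35 mm. Origin at the centre of its underside.
- plug_tray: Bystander: a blue plastic tray of spark plugs, 90 x 120 x 30 mm. Origin at the centre of its underside.
There are look-alikes about, which are no part of the job. Leave any green, pink or purple look-alike of the part that bears arbor_mid alone.

How it is judged:
On the way, in this order (a step that is already met when the one before it is completed fails the run):
1. the arbor stands upright in the bore, let go, merely set in and not yet driven tight (it grips with under 50 N in all) (horizontal distance between arbor_mid and bore_mouth below 0.004 m and z of arbor_mid in the frame of bore_mouth below 0.055 m and angle between arbor_mid's own z axis and vertical below 0.04 rad and contact force between rotary_table and arbor below 50 N and contact force between the fingers and arbor below 0.2 N), for 0.3 s.
2. the bar taps the arbor (contact force between brass_bar and arbor above 8 N).
3. the bar comes clear of it again (contact force between brass_bar and arbor below 0.1 N), for 0.1 s.
4. the bar taps the arbor a second time (contact force between brass_bar and arbor above 8 N).
At the end, for the whole second after the job is handed in: The arbor stands upright in the bore, on its centre, the taper locked: bore and shank grip each other with over 85 N in all (merely set in it is 15 to 30 N). The brass bar rests with its centre over the mat, standing or lying, clear of the arbor. All at rest (horizontal distance between arbor_mid and bore_mouth below 0.004 m and z of arbor_mid in the frame of bore_mouth below 0.055 m and angle between arbor_mid's own z axis and vertical below 0.04 rad and contact force between rotary_table and arbor above 85 N and contact force between anything else and brass_bar above 1 N and contact force between brass_bar and arbor below 0.1 N and x of bar_mid in the frame of mat between -0.09 and 0.09 m and y of bar_mid in the frame of mat between -0.09 and 0.09 m and height (world z) of bar_mid below 0.08 m and linear speed of each of brass_bar, arbor below 0.02 m/s); the robot touches nothing.
It fails at once if the bar hammers the arbor (over 42 N between them) (contact force between brass_bar and arbor above 42 N).
It fails at once if the arbor is dropped or thrown at the bore (over 0.5 m/s within 30 mm of the bore's axis) (horizontal distance between arbor_mid and bore_mouth below 0.03 m and linear speed of arbor above 0.5 m/s).
It fails at once if the dead centre or the drill chuck is shifted by over 15 mm (distance of any of dead_centre, drill_chuck from where it was at the start of the episode above 0.015 m).
It fails at once if another bystander is shifted by over 30 mm (distance of any of sprocket, oil_bottle, grease_tin, pad_box, plug_tray from where it was at the start of the episode above 0.03 m).
It also fails if it takes over 64 s, if anything falls off the work surface, if the arm or the gripper's body presses on something with over 40 N, if the wrist force passes 120 N, or if a joint passes its speed limit or range.

### The arm

A 6-joint arm with a two-finger parallel gripper is mounted at the origin on the work surface. World frame = base frame: x ahead of the robot, y to its left, z up, the work surface at z = 0. Lengths are in m, angles in rad, forces in N, time in s.
With the tool pointing down it reaches from about 0.35 to 0.775 m from the base axis. Payload 5.5 kg.
Tool frame: the origin (TCP) lies midway between the tips of the shut fingers; the grasp point (between the pads) lies bot.grip_depth behind it (bot.grip_depth is the distance from the TCP to the grasp point, in m); z points along the fingers, y is the line along which they close (so a half turn about z gives the same grasp; the last joint's range is limited). The gripper opens to 85 mm and grips with 20 to 120 N. Pads are 22 mm wide; open, the fingers measure 114 mm over their backs; the gripper's body (76 mm by 85 mm) begins 54 mm behind the grasp point. The pads swing forward as they close: fully open they stand 13 mm farther back than shut.
Start: joints at [1.176, 0.313, 0.046, 1.304, 0, 1.431], TCP at [0.145, 0.556, 0.231] pointing down, gripper open.
Joint ranges: [-2.76, 2.76], [-0.86, 1.69], [-1.03, 1.26], [-2.2, 2.34], [-1.47, 1.5], [-3.14, 3.14]. Speed limits (rad/s): [2.57, 2.57, 3.14, 3.14, 3.14, 3.14].

### API

Orientations are given as [roll, pitch, yaw] about the fixed x, y, z axes, in that order (R = Rz(yaw) Ry(pitch) Rx(roll)).
In Python, from workcell import bot gives the robot as it stands.
- The arm moves only by the tool servo_tool, never from a script. Its argument "deltas" is text: rows parted by semicolons, each of 7 numbers parted by spaces: the shift along the tool's x, y, z each as a share of 2.5 cm, from -1 to 1, then the turn, a rotation vector about the tool's x, y, z each as a share of 0.1 rad, from -1 to 1, then the closure, from -1 (fully open) to 1 (shut). A call has 1 to 10 rows; each row shifts and turns the commanded pose from where the row before left it, along the tool's axes as they then stand; what a row does not reach is not made up. A row lasts 1/8 s, in which the tool goes at most 62.5 mm and 10.7 degrees, less where a joint would pass 70% of its speed; a pose out of reach is approached as far as the arm can. A call with a number of a shift or a turn outside -1 to 1 is refused whole. A call with a gripper value outside its range is refused whole. The fingers move at their own pace and stop on an object; "grip_force" is the grip in N (left out, the last holds). Time passes only in rows, so rows that do not move let the fingers close. It gives the time, the measured TCP pose, the force, the opening and the grip force at its end, in the units of the state.
- bot.get_state(): the state, without advancing time (a new reading comes with each control period).
- bot.grab_frame(name): name is "side" or "top"; returns a dict with "img" (480x640x3 uint8, blue, green, red), "z_map" (480x640 float32, m along the optical axis (not along the pixel's ray), 0 where there is no reading), "vfov" (degrees; the focal length in pixels is half the picture's height over the tangent of half this angle, whatever the lens; pixels are square), "cx", "cy" (the principal point, pixels), "dist" ([k1, k2, p1, p2, k3] as OpenCV has them; the pictures are not rectified), "extrinsics" (4x4, takes a point from camera to world coordinates). Camera axes: x right, y up, looking along -z (the intrinsics and any distortion apply to the point x, -y, -z); pixel columns grow to the right and rows downward; lengths in m; the calibration is good to about 2 mm. A picture is of the moment at which its call begins.
- bot.sign_off(): hands the job in; it is judged then, once.
The state is a dict: "time_s": time; "qpos": joint angles; "dq": joint speeds; "joint_torque": joint torques, N m; "position": TCP position; "tool_rot": TCP orientation; "force": force on the tool from outside, world axes, zero at the start; "torque": the same for the moment, N m; "gripper_width": finger opening in m; "grip_force": force on a finger pad.
Only numpy, scipy, OpenCV 4.12 (cv2) and the standard library are available. Lean on these libraries where they do the work, as an engineer would, in place of code of your own. Each camera call takes 0.05 s, during which the arm holds its last target. There are 200 camera calls.

## Working session

There is one attempt and no reset: what is moved stays moved. The work goes in short steps, Python scripts to look and compute and a tool call to move; the robot and the scene stay as the last step left them, time stands still between calls to the robot, and variables do not carry over. Pictures are saved under pics/ and viewed, at most 10 in all, crops included, and the job is handed in when it is done.

Besides the shell and the picture viewer there is one more tool, called after ">>>" as name(argument=value, ...) on one line, values as JSON. servo_tool: Moves the arm, as the interface text tells. Shift numbers are shares of 2.5 cm and turn numbers shares of 0.1 rad, none past 1 either way. Its arguments: {"type":"object","properties":{"deltas":{"type":"string"},"grip_force":{"type":"number"}},"required":["deltas"]}

```bash
mkdir -p pics
cat > h.py <<'E'
import numpy as np, cv2
from workcell import bot
def K(f):
    h=f["img"].shape[0]; fl=h/2/np.tan(np.radians(f["vfov"])/2)
    return np.array([[fl,0,f["cx"]],[0,fl,f["cy"]],[0,0,1.]])
def ray(f,uv):
    p=cv2.undistortPoints(np.array(uv,float).reshape(-1,1,2),K(f),np.array(f["dist"],float)).reshape(-1,2)
    d=np.c_[p[:,0],-p[:,1],-np.ones(len(p))]
    E=np.array(f["extrinsics"]); return E[:3,3], d@E[:3,:3].T
def onz(f,uv,z):
    o,d=ray(f,uv); return o+d*((z-o[2])/d[:,2])[:,None]
def proj(f,P):
    E=np.linalg.inv(np.array(f["extrinsics"])); p=np.atleast_2d(P)@E[:3,:3].T+E[:3,3]
    p=p*[1,-1,-1]
    return cv2.projectPoints(p,np.zeros(3),np.zeros(3),K(f),np.array(f["dist"],float))[0].reshape(-1,2)
def pts(f,uv):
    uv=np.array(uv,int); o,d=ray(f,uv); z=f["z_map"][uv[:,1],uv[:,0]]; return o+d*z[:,None]
E
python3 - <<'E'
from h import *
import pickle
for n in("side","top"):
    f=bot.grab_frame(n); pickle.dump(f,open(n+"0.pkl","wb")); cv2.imwrite(f"pics/{n}0.png",f["img"])
    print(n,f["vfov"],f["cx"],f["cy"],f["dist"],np.round(f["extrinsics"],3).tolist())
print(bot.grip_depth,bot.get_state())
E
```

```text
side 50.774943172298386 306.24718359769804 239.03750190916773 [0.04993048 0.         0.         0.         0.        ] [[-0.919, 0.195, -0.343, 0.155], [-0.395, -0.442, 0.806, 0.842], [0.005, 0.876, 0.483, 0.637], [0.0, 0.0, 0.0, 1.0]]
top 45.87873135732588 310.1318361971335 234.31500064588437 [-0.05329655  0.          0.          0.          0.        ] [[-0.027, 0.996, -0.087, 0.42], [-1.0, -0.028, -0.01, -0.06], [-0.013, 0.087, 0.996, 1.342], [0.0, 0.0, 0.0, 1.0]]
0.0187 {'time_s': 0.1, 'qpos': array([1.17639225e+00, 3.13911632e-01, 4.50919358e-02, 1.30359141e+00,
       8.94196092e-06, 1.43122797e+00]), 'dq': array([-0.00073127, -0.00017193,  0.00262081, -0.00084355, -0.00195011,
        0.00096546]), 'joint_torque': array([ 3.51764444e-03, -4.81724989e+01,  2.99245459e+01,  1.27591172e-02,
       -5.27369048e-05,  1.26639350e-05]), 'position': array([0.1447637 , 0.55601239, 0.23050554]), 'tool_rot': array([-3.13999482e+00, -2.33495413e-04,  2.88675674e+00]), 'force': array([-0.27040846,  0.34218148, -0.60919282]), 'torque': array([ 0.02385196, -0.00460007,  0.0034873 ]), 'grip_force': 0.0, 'gripper_width': 0.0852080285961743}
```

View pics/side0.png

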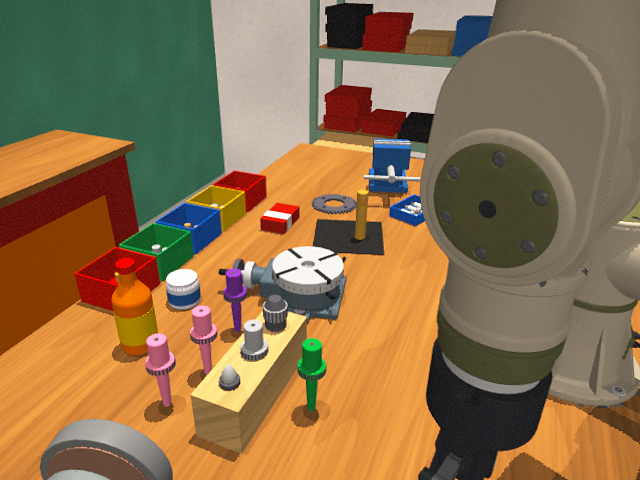

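View pics/top0.png

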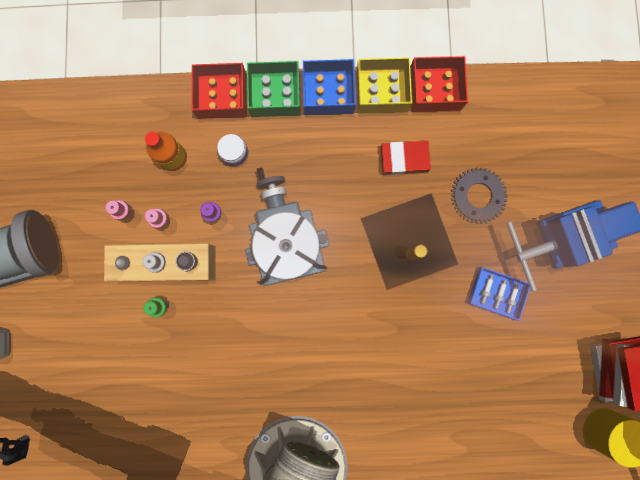

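The side view shows the block with dead centre (229,376), arbor (254,338) and chuck (275,312). The table is at (308,265) and the bar at (361,215). In the top view the arbor is at (153,261), the bore at (286,245) and the bar at (420,251).

Arbor candidates in the side view:
- **Bright steel:** (254,338), in the block's middle hole.
- **Pink:** (158,350) and (203,325).
- **Purple:** (235,290).
- **Green:** (312,360).

Only the grey one standing in the block fits. I'll confirm it in an enlarged crop.

Run:
```python
from h import *
import pickle
s=pickle.load(open("side0.pkl","rb"));t=pickle.load(open("top0.pkl","rb"))
def c(f,x,y,w,h): return cv2.resize(f["img"][y:y+h,x:x+w],(400,300),interpolation=cv2.INTER_CUBIC)
im=np.vstack([np.hstack([c(s,200,285,120,90),c(t,113,231,80,60)]),np.hstack([c(t,246,215,80,60),c(t,380,220,80,60)])])
cv2.imwrite("pics/crop1.png",im)
```

```text
(no output)
```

View pics/crop1.png

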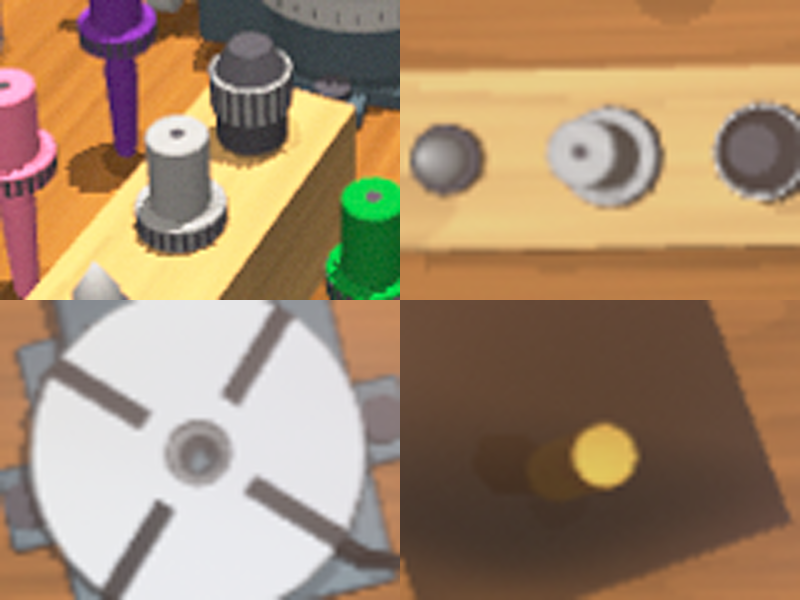

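The crop confirms the bright steel arbor in the middle hole: spigot top centre at top-view pixel (148.8,261.4) and side-view pixel (253.4,324.6). The dark chuck and pointed centre stand on either side. The bore is at top-view pixel (285.6,245.4) and the bar top at (421,251).

```bash
cat >> h.py <<'E'
def tri(f,a,g,b):
    o1,d1=ray(f,[a]);o2,d2=ray(g,[b]); d1=d1[0]/np.linalg.norm(d1[0]);d2=d2[0]/np.linalg.norm(d2[0])
    st=np.linalg.lstsq(np.c_[d1,-d2],o2-o1,rcond=None)[0]
    p,q=o1+d1*st[0],o2+d2*st[1]; return (p+q)/2, np.linalg.norm(p-q)
def blob(m,seed):
    m=cv2.morphologyEx(m.astype(np.uint8),cv2.MORPH_CLOSE,np.ones((3,3)))
    n,l,s,c=cv2.connectedComponentsWithStats(m)
    x,y=seed; k=l[y,x]; return (l==k).astype(np.uint8),s[k],c[k]
E
python3 - <<'E'
from h import *
import pickle
s=pickle.load(open("side0.pkl","rb"));t=pickle.load(open("top0.pkl","rb"))
def disc(f,seed,thr):
    im=f["img"]; m=(im.min(2)>thr)
    b,st,c=blob(m,seed); h=cv2.convexHull(max(cv2.findContours(b,0,1)[0],key=cv2.contourArea)); return cv2.fitEllipse(h),st
for f,n,seed in((t,"top",(270,235)),(s,"side",(290,262))):
    for thr in(150,180,200): 
        e,st=disc(f,seed,thr); print(n,thr,np.round(e[0],1),np.round(e[1],1),st[:4])
hsv=cv2.cvtColor(t["img"],cv2.COLOR_BGR2HSV)
b,st,c=blob((hsv[...,2]>150)&(hsv[...,1]>100)&(hsv[...,0]>18)&(cv2.blur(t["img"],(1,1))[...,1]>130),(421,251));print("bar top",st,c)
im=s["img"]; hs=cv2.cvtColor(im,cv2.COLOR_BGR2HSV)
print("bar side rows"); 
for y in range(184,246,4):
    r=im[y,348:378].astype(int); m=np.where((r[:,2]-r[:,0]>60)&(hs[y,348:378,0]>15)&(hs[y,348:378,0]<30))[0]; print(y,m.min()+348 if len(m) else None,m.max()+348 if len(m) else None)
for n,a,b_ in(("arbor",(148.8,261.4),(253.4,324.6)),):
    print(n,tri(t,a,s,b_))
print("z arbor",[pts(f,[p])[0].round(4) for f,p in((t,(147,262)),(s,(252,325)))])
print("z bar",pts(t,[(421,251)])[0].round(4), "disc",pts(t,[(270,235),(300,262)]).round(4),pts(s,[(290,262),(325,275)]).round(4))
print("mat",pts(t,[(385,220)]).round(3),onz(t,[(362,216),(433,195),(457,264),(388,288)],.003).round(3))
print("block corners",onz(t,[(104,246),(208,244.5),(209,280),(104,280)],.085).round(3))
E
```

```text
top 150 [381.8 274. ] [ 433.8 1922.5] [  0  56 640 424]
top 180 [383.8 273.8] [ 433.5 1941.5] [  0   0 640 480]
top 200 [386.5 273.4] [ 434.  1955.8] [  0   0 640 480]
side 150 [307.4 265. ] [38.3 71.3] [272 246  72  39]
side 180 [307.6 264.9] [37.7 70.6] [272 246  71  38]
side 200 [307.5 264.9] [37.4 70.3] [273 247  70  37]
bar top [415 245  12  12 116] [420.4137931 250.75     ]
bar side rows
184 350 367
188 348 364
192 349 373
196 352 367
200 357 376
204 357 367
208 356 377
212 356 377
216 354 377
220 356 374
224 356 365
228 355 365
232 355 365
236 355 364
240 None None
244 None None
arbor (array([0.47608835, 0.29796202, 0.13950044]), np.float64(0.0004455654608109491))
z arbor [array([0.4753, 0.3034, 0.1346]), array([0.4773, 0.2999, 0.1397])]
z bar [ 0.4827 -0.284   0.1312] disc [[ 0.5308  0.0423  0.0789]
 [ 0.4685 -0.0234  0.0812]] [[0.5438 0.0174 0.0797]
 [0.4576 0.0351 0.0801]]
mat [[ 0.566 -0.226 -0.001]] [[ 0.577 -0.171  0.003]
 [ 0.622 -0.342  0.003]
 [ 0.456 -0.391  0.003]
 [ 0.405 -0.226  0.003]]
block corners [[0.516 0.416 0.085]
 [0.513 0.181 0.085]
 [0.434 0.18  0.085]
 [0.44  0.416 0.085]]
```

Run:
```python
from h import *
import pickle
s=pickle.load(open("side0.pkl","rb"));t=pickle.load(open("top0.pkl","rb"))
for thr in(160,190):
    b,st,c=blob(t["img"].min(2)>thr,(285,225)); h=cv2.convexHull(max(cv2.findContours(b,0,1)[0],key=cv2.contourArea)); e=cv2.fitEllipse(h);print(np.round(e[0],2),e[1],st)
    print("bore",onz(t,[e[0],(285.6,245.4)],.08).round(4), tri(t,e[0],s,(307.5,264.9)))
# bore from dark region in side
g=cv2.cvtColor(s["img"],6)[255:272,298:318]; ys,xs=np.where(g<170); print("side bore dark",xs.mean()+298,ys.mean()+255,len(xs))
b=onz(t,[(420.4,250.75)],.133)[0]; print("bar",b, proj(s,[b,b-[0,0,.130]]).round(1), tri(t,(420.4,250.75),s,(362.5,193.5)))
print(proj(s,[[.476,.298,.139]]),bot.get_state()["position"])
cv2.imwrite("pics/c2.png",cv2.resize(np.hstack([s["img"][180:240,335:395],s["img"][240:300,280:340]]),None,fx=6,fy=6,interpolation=cv2.INTER_CUBIC))
```

```text
[285.24 245.18] (66.48555755615234, 66.8319091796875) [ 252  212   67   67 3065]
bore [[0.507  0.0086 0.08  ]
 [0.5065 0.0078 0.08  ]] (array([0.50723034, 0.00878437, 0.07675188]), np.float64(6.26389968457804e-05))
[285.18 245.18] (65.74376678466797, 65.80901336669922) [ 253  213   66   66 2883]
bore [[0.507  0.0087 0.08  ]
 [0.5065 0.0078 0.08  ]] (array([0.5071977 , 0.00891133, 0.07683446]), np.float64(2.382413182917567e-05))
side bore dark 307.62857142857143 263.0 70
bar [ 0.48318344 -0.28241301  0.133     ] [[362.4 191.4]
 [359.4 237.1]] (array([ 0.48321302, -0.28365247,  0.12672627]), np.float64(0.0006249029152469094))
[[253.31006736 324.8659456 ]] [0.1447637  0.55601239 0.23050554]
```

View pics/c2.png

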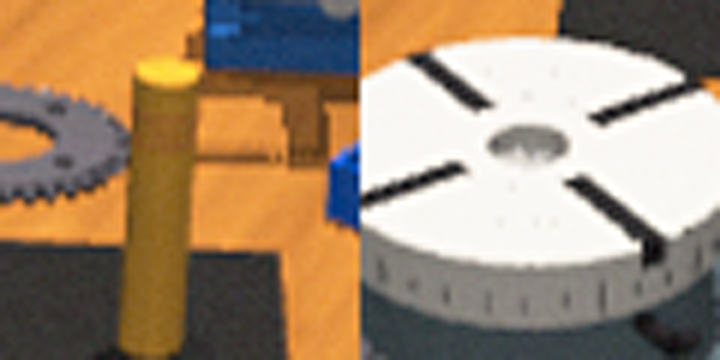

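Measured positions: arbor top (0.476, 0.298, 0.1395), bore (0.507, 0.008, 0.079), bar top (0.483, -0.283, ~0.132). I'll close the fingers along world x (yaw π/2), only partly opened, so they clear the chuck, the centre and the green look-alike.

>>> servo_tool(deltas="0 0 0 0 0 1 -0.2;0 0 0 0 0 1 -0.2;0 0 0 0 0 1 -0.2;0 0 0 0 0 1 -0.2;0 0 0 0 0 1 -0.2;0 0 0 0 0 1 -0.2;0 0 0 0 0 1 -0.2;0 0 0 0 0 1 -0.2;0 0 0 0 0 1 -0.2;0 0 0 0 0 1 -0.2", grip_force=60)

```text
time_s: 1.35
position: [0.1448, 0.5562, 0.2308]
tool_rot: [-3.141, 0.001, 1.884]
force: [1.0, 0.6, 0.0]
gripper_width: 0.0513
grip_force: 0.0
```

>>> servo_tool(deltas="0 0 0 0 0 1 -0.2;0 0 0 0 0 1 -0.2;0 0 0 0 0 1 -0.2;0 0 0 0 0 0.16 -0.2;-0.8 1 0 0 0 0 -0.2;-0.8 1 0 0 0 0 -0.2;-0.8 1 0 0 0 0 -0.2;-0.8 1 0 0 0 0 -0.2;-0.8 1 0 0 0 0 -0.2;-0.8 1 0 0 0 0 -0.2")

```text
time_s: 2.6
position: [0.2956, 0.4356, 0.2311]
tool_rot: [-3.141, 0.0, 1.572]
force: [0.3, -0.2, -0.2]
gripper_width: 0.0516
grip_force: 0.0
```

>>> servo_tool(deltas="-0.8 1 0 0 0 0 -0.2;-0.8 1 0 0 0 0 -0.2;-0.8 1 0 0 0 0 -0.2;-0.8 1 0 0 0 0 -0.2;0 0 0 0 0 0 -0.2;0 0 0 0 0 0 -0.2")

```text
time_s: 3.35
position: [0.3945, 0.3565, 0.2311]
tool_rot: [-3.141, 0.0, 1.571]
force: [-0.8, -0.3, -0.2]
gripper_width: 0.0513
grip_force: 0.0
```

>>> servo_tool(deltas="-0.6 0.8 0 0 0 0 -0.2;-0.6 0.8 0 0 0 0 -0.2;-0.6 0.8 0 0 0 0 -0.2;-0.54 0.86 0 0 0 0 -0.2;0 0 1 0 0 0 -0.2;0 0 0.6 0 0 0 -0.2;0 0 0 0 0 0 -0.2;0 0 0 0 0 0 -0.2")

```text
time_s: 4.35
position: [0.4762, 0.2986, 0.1919]
tool_rot: [3.141, -0.0, 1.572]
force: [-0.5, -0.3, -0.3]
gripper_width: 0.0511
grip_force: 0.0
```

Run:
```python
from h import *
s=bot.grab_frame("side"); t=bot.grab_frame("top"); print(bot.get_state()["position"])
cv2.imwrite("pics/c3.png",np.hstack([cv2.resize(f["img"][y:y+120,x:x+120],(400,400),interpolation=cv2.INTER_CUBIC) for f,x,y in((s,200,250),(t,95,200))]))
```

```text
[0.47667764 0.29850583 0.19230272]
```

View pics/c3.png

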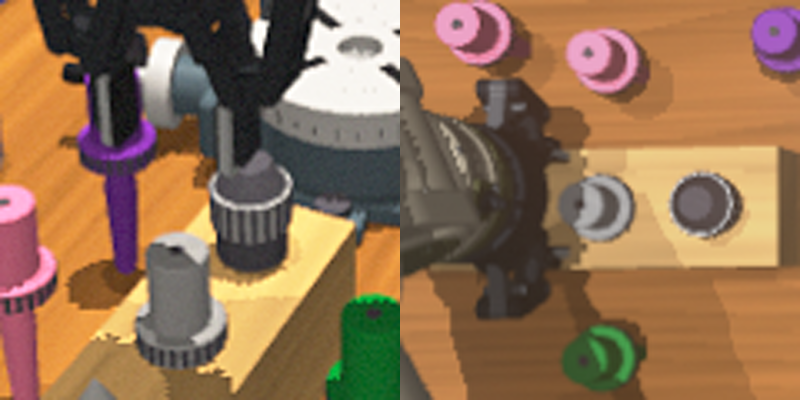

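The fingers straddle the arbor: it sits centred between the fingertips in x, with side crop fingertips at (115,110) and (235,140) and the arbor below them. Green is well clear. Descending and gripping next.

>>> servo_tool(deltas="0 0 0.8 0 0 0 -0.2;0 0 0.8 0 0 0 -0.2;0 0 0.8 0 0 0 -0.2;0 0 0.7 0 0 0 -0.2;0 0 0.38 0 0 0 -0.2;0 0 0 0 0 0 -0.2;0 0 0 0 0 0 0.2;0 0 0 0 0 0 0.5;0 0 0 0 0 0 1;0 0 0 0 0 0 1", grip_force=60)

```text
time_s: 5.7
position: [0.478, 0.2984, 0.1057]
tool_rot: [3.138, -0.001, 1.571]
force: [2.2, -1.7, 5.4]
gripper_width: 0.0284
grip_force: 59.0
```

>>> servo_tool(deltas="0 0 0 0 0 0 1;0 0 0 0 0 0 1;0 0 -0.2 0 0 0 1;0 0 -0.2 0 0 0 1")

```text
time_s: 6.2
position: [0.4761, 0.2978, 0.1136]
tool_rot: [-3.14, 0.001, 1.571]
force: [3.2, 0.0, -5.8]
gripper_width: 0.0285
grip_force: 59.6
```

>>> servo_tool(deltas="0 0 -0.5 0 0 0 1;0 0 -0.8 0 0 0 1;0 0 -0.8 0 0 0 1;0 0 -0.8 0 0 0 1;0 0 -0.8 0 0 0 1;0 0 -0.8 0 0 0 1;0 0 -0.8 0 0 0 1;0 0 -0.8 0 0 0 1;0 0 0 0 0 0 1")

```text
time_s: 7.32
position: [0.4762, 0.2982, 0.2685]
tool_rot: [3.14, -0.001, 1.571]
force: [0.9, -0.4, -4.2]
gripper_width: 0.0285
grip_force: 60.7
```

>>> servo_tool(deltas="-0.5 0.05 0 0 0 0 1;-0.9 0.1 0 0 0 0 1;-0.9 0.1 0 0 0 0 1;-0.9 0.1 0 0 0 0 1;-0.9 0.1 0 0 0 0 1;-0.9 0.1 0 0 0 0 1;-0.9 0.1 0 0 0 0 1;-0.9 0.1 0 0 0 0 1;-0.9 0.1 0 0 0 0 1;-0.9 0.1 0 0 0 0 1")

```text
time_s: 8.57
position: [0.4989, 0.0815, 0.2655]
tool_rot: [-3.139, 0.0, 1.57]
force: [0.7, 0.5, -6.0]
gripper_width: 0.0285
grip_force: 60.6
```

>>> servo_tool(deltas="-0.9 0.1 0 0 0 0 1;-0.9 0.1 0 0 0 0 1;-0.6 0.1 0 0 0 0 1;-0.4 0 0 0 0 0 1;0 0 0 0 0 0 1;0 0 0 0 0 0 1")

```text
time_s: 9.32
position: [0.5075, 0.0134, 0.2667]
tool_rot: [-3.141, -0.0, 1.571]
force: [-0.5, -0.2, -5.5]
gripper_width: 0.0289
grip_force: 60.6
```

Run:
```python
from h import *
import pickle
s=bot.grab_frame("side"); t=bot.grab_frame("top"); pickle.dump((s,t),open("f1.pkl","wb")); print(bot.get_state())
cv2.imwrite("pics/c4.png",np.hstack([cv2.resize(f["img"][y:y+150,x:x+100],(400,600),interpolation=cv2.INTER_CUBIC) for f,x,y in((s,260,160),(t,230,175))]))
```

```text
{'time_s': 9.425, 'qpos': array([-1.31601024e-01,  1.74047955e-01, -4.89540978e-02,  1.34779512e+00,
        3.09645639e-04,  1.43823075e+00]), 'dq': array([ 0.00137063,  0.00048939,  0.00110505, -0.00181483, -0.00172336,
       -0.0018237 ]), 'joint_torque': array([-1.82707272e-01, -4.26496339e+01,  3.20273280e+01,  1.45751474e-03,
       -2.46497693e-03,  1.23234397e-03]), 'position': array([0.50761885, 0.01360005, 0.26682533]), 'tool_rot': array([ 3.14155257e+00, -3.07041282e-04,  1.57176089e+00]), 'force': array([ 0.78978706, -1.00894077, -4.65330452]), 'torque': array([ 0.06401   , -0.0412999 , -0.07073303]), 'grip_force': 60.55764198303223, 'gripper_width': 0.028502702371895065}
```

View pics/c4.png

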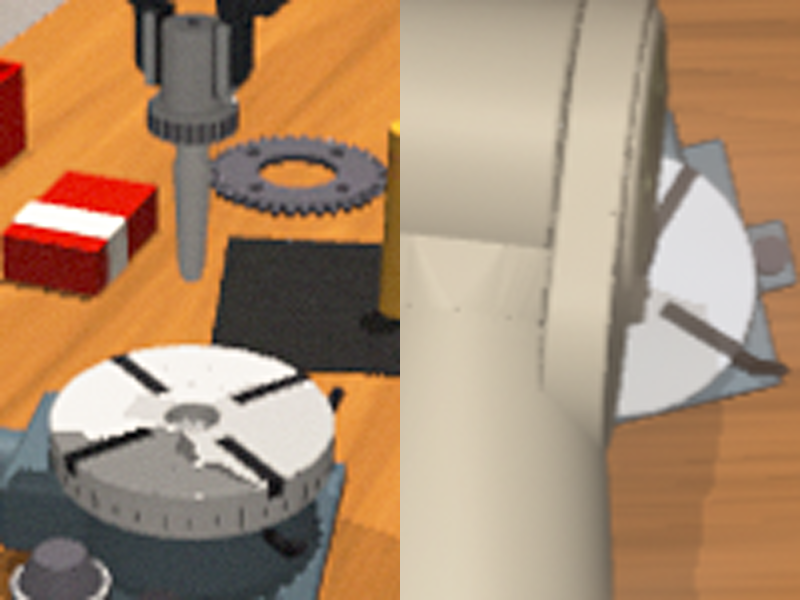

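The side crop shows the arbor held upright over the table, tip at crop (191,278) and bore at (192,417). The top view is blocked by the arm. I'll check the alignment with the side camera.

Run:
```python
from h import *
import pickle
s,t=pickle.load(open("f1.pkl","rb")); p=np.array([.5076,.0136])
print("pred top,tip if axis at TCP",proj(s,[[*p,.266+.014+.02],[*p,.266+.014-.116]]), "obs",(260+194/4,160+22/4),(260+191/4,160+278/4))
print("bore pred",proj(s,[[.507,.0083,.08]]),"obs",(260+192/4,160+417/4))
# edges of spigot/shank by rows
im=s["img"].astype(int); hs=cv2.cvtColor(s["img"],cv2.COLOR_BGR2HSV)
for y in(192,200,208,216,222):
    m=np.where(hs[y,295:322,1]<60)[0]+295; print(y,m.min(),m.max(),(m.min()+m.max())/2)
print(proj(s,[[*p,z] for z in(.164,.18,.2,.22,.24)]))
```

```text
pred top,tip if axis at TCP [[307.08839391 165.00430571]
 [306.68285453 229.0873817 ]] obs (308.5, 165.5) (307.75, 229.5)
bore pred [[307.71621308 263.49590505]] obs (308.0, 264.25)
192 298 318 308.0
200 304 321 312.5
208 304 321 312.5
216 305 310 307.5
222 305 321 313.0
[[306.68285453 229.0873817 ]
 [306.72774759 221.98877181]
 [306.78485939 212.95977635]
 [306.84311333 203.75214442]
 [306.90254995 194.35958256]]
```

>>> servo_tool(deltas="-0.2 0.02 0.4 0 0 0 1;0 0 0.8 0 0 0 1;0 0 0.8 0 0 0 1;0 0 0.8 0 0 0 1;0 0 0.3 0 0 0 1;0 0 0.1 0 0 0 1;0 0 0 0 0 0 1")

```text
time_s: 10.3
position: [0.5085, 0.0079, 0.1872]
tool_rot: [3.141, 0.0, 1.571]
force: [0.2, -0.2, -5.1]
gripper_width: 0.0286
grip_force: 60.4
```

>>> servo_tool(deltas="0 0 0.2 0 0 0 1;0 0 0.3 0 0 0 1;0 0 0.3 0 0 0 1;0 0 0.3 0 0 0 1;0 0 0.3 0 0 0 1;0 0 0 0 0 0 1")

```text
time_s: 11.05
position: [0.5076, 0.0081, 0.1509]
tool_rot: [-3.14, -0.0, 1.571]
force: [0.5, 0.3, -5.4]
gripper_width: 0.0286
grip_force: 60.4
```

>>> servo_tool(deltas="0 0 0.2 0 0 0 1;0 0 0.25 0 0 0 1;0 0 0.25 0 0 0 1;0 0 0.15 0 0 0 1;0 0 0.05 0 0 0 1;0 0 0 0 0 0 1")

```text
time_s: 11.8
position: [0.5082, 0.008, 0.1293]
tool_rot: [3.142, -0.0, 1.571]
force: [0.6, 0.4, -4.2]
gripper_width: 0.0289
grip_force: 60.4
```

>>> servo_tool(deltas="0 0 0.04 0 0 0 1;0 0 0.04 0 0 0 1;0 0 0.04 0 0 0 1;0 0 0.04 0 0 0 1;0 0 0 0 0 0 1")

```text
time_s: 12.42
position: [0.5081, 0.008, 0.1251]
tool_rot: [-3.141, -0.0, 1.571]
force: [-0.1, -0.5, -5.1]
gripper_width: 0.0282
grip_force: 60.4
```

>>> servo_tool(deltas="0 0 0.04 0 0 0 1;0 0 0.04 0 0 0 1;0 0 0.04 0 0 0 1;0 0 0.04 0 0 0 1;0 0 0 0 0 0 1")

```text
time_s: 13.05
position: [0.5082, 0.008, 0.1212]
tool_rot: [3.142, -0.0, 1.571]
force: [-0.1, -0.5, -4.9]
gripper_width: 0.0287
grip_force: 60.4
```

>>> servo_tool(deltas="0 0 0.04 0 0 0 1;0 0 0.04 0 0 0 1;0 0 0 0 0 0 1")

```text
time_s: 13.42
position: [0.5083, 0.008, 0.1192]
tool_rot: [3.141, -0.0, 1.571]
force: [0.3, -0.6, -5.1]
gripper_width: 0.0285
grip_force: 60.4
```

>>> servo_tool(deltas="0 0 0.04 0 0 0 1;0 0 0.04 0 0 0 1;0 0 0 0 0 0 1")

```text
time_s: 13.8
position: [0.5083, 0.008, 0.1172]
tool_rot: [3.141, -0.0, 1.571]
force: [0.0, 0.6, -5.8]
gripper_width: 0.0285
grip_force: 60.4
```

>>> servo_tool(deltas="0 0 0.04 0 0 0 1;0 0 0.04 0 0 0 1;0 0 0 0 0 0 1")

```text
time_s: 14.18
position: [0.5084, 0.008, 0.1153]
tool_rot: [3.141, -0.0, 1.571]
force: [0.6, 1.4, -5.3]
gripper_width: 0.0288
grip_force: 60.4
```

>>> servo_tool(deltas="0 0 0.04 0 0 0 1;0 0 0.04 0 0 0 1;0 0 0 0 0 0 1")

```text
time_s: 14.55
position: [0.5084, 0.008, 0.1133]
tool_rot: [3.141, -0.0, 1.571]
force: [2.3, 1.2, -4.8]
gripper_width: 0.0286
grip_force: 60.3
```

>>> servo_tool(deltas="0 0.03 0.04 0 0 0 1;0 0 0.04 0 0 0 1;0 0 0 0 0 0 1")

```text
time_s: 14.92
position: [0.5087, 0.0081, 0.1111]
tool_rot: [-3.141, -0.0, 1.571]
force: [0.9, 0.6, -5.3]
gripper_width: 0.0287
grip_force: 60.3
```

>>> servo_tool(deltas="0 0 0.04 0 0 0 1;0 0 0.04 0 0 0 1;0 0 0 0 0 0 1")

```text
time_s: 15.3
position: [0.5087, 0.0081, 0.1091]
tool_rot: [-3.141, -0.0, 1.571]
force: [0.8, 1.4, -5.0]
gripper_width: 0.0284
grip_force: 60.4
```

>>> servo_tool(deltas="0 0 0.04 0 0 0 1;0 0 0.03 0 0 0 1;0 0 0 0 0 0 1")

```text
time_s: 15.68
position: [0.5089, 0.0081, 0.1078]
tool_rot: [3.142, -0.0, 1.571]
force: [-1.9, 1.0, 1.2]
gripper_width: 0.0287
grip_force: 61.0
```

Seated: the upward push is about 6 N, roughly the arbor's own weight plus 1 N. Releasing and checking.

>>> servo_tool(deltas="0 0 0 0 0 0 0.2;0 0 0 0 0 0 0;0 0 0 0 0 0 -0.2;0 0 0 0 0 0 -0.2;0 0 -0.3 0 0 0 -0.2;0 0 -0.6 0 0 0 -0.2;0 0 -0.8 0 0 0 -0.2;0 0 -0.8 0 0 0 -0.2;0 0 -0.8 0 0 0 -0.2;-0.2 0 -0.8 0 0 0 -0.2")

```text
time_s: 16.92
position: [0.5092, 0.0031, 0.212]
tool_rot: [3.14, 0.0, 1.571]
force: [0.5, 0.1, 0.2]
gripper_width: 0.0513
grip_force: 0.0
```

>>> servo_tool(deltas="-1 0 -0.4 0 0 0 -0.2;-1 0 0 0 0 0 -0.2;-1 0 0 0 0 0 -0.2;-1 -0.1 0 0 0 0 -0.2;-1 -0.1 0 0 0 0 -0.2;-1 -0.2 0 0 0 0 -0.2;-1 -0.2 0 0 0 0 -0.2;-1 -0.2 0 0 0 0 -0.2;-0.5 -0.2 0 0 0 0 -0.2;0 0 0 0 0 0 -0.2")

```text
time_s: 18.18
position: [0.4838, -0.21, 0.2206]
tool_rot: [3.141, 0.0, 1.569]
force: [0.3, -0.7, -0.7]
gripper_width: 0.0511
grip_force: 0.0
```

Run:
```python
from h import *
import pickle
s=bot.grab_frame("side"); t=bot.grab_frame("top"); pickle.dump((s,t),open("f2.pkl","wb")); print(bot.get_state()["position"],bot.get_state()["force"])
cv2.imwrite("pics/c5.png",np.hstack([cv2.resize(f["img"][y:y+h,x:x+w],(400,600),interpolation=cv2.INTER_CUBIC) for f,x,y,w,h in((s,260,175,80,120),(t,246,185,80,120))]))
```

```text
[ 0.4839433  -0.20899103  0.2203321 ] [ 0.03952668  0.22180031 -0.41070245]
```

View pics/c5.png

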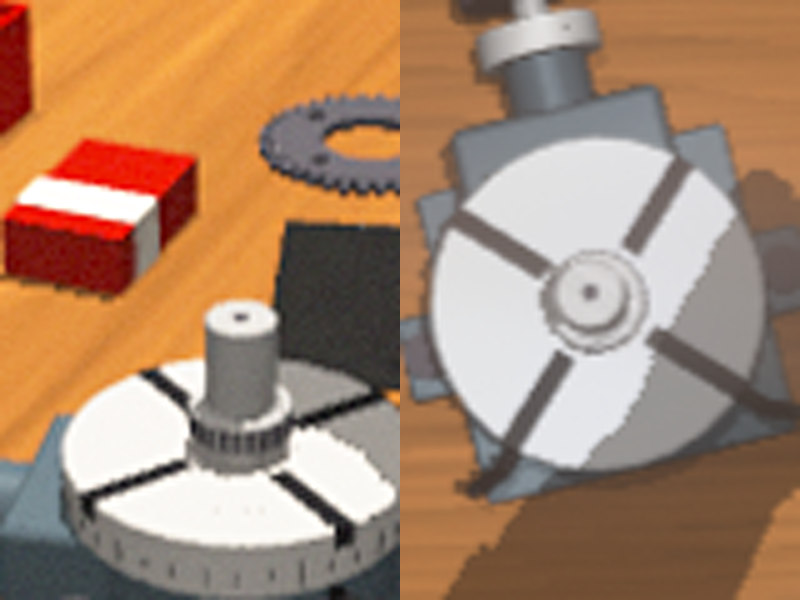

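The arbor stands upright in the bore: spigot top at side pixel (308.4,238.4) and top pixel (284,243.4). Now the bar.

Run:
```python
from h import *
import pickle
s,t=pickle.load(open("f2.pkl","rb"))
print("arbor top",tri(t,(284,243.4),s,(308.4,238.4)), "bar top",tri(t,(420.4,250.75),s,(363,192)))
```

```text
arbor top (array([0.50642905, 0.00777785, 0.13999843]), np.float64(0.000546987470293093)) bar top (array([ 0.4824968 , -0.28296535,  0.13122559]), np.float64(0.0016241518397092547))
```

>>> servo_tool(deltas="-0.7 0 0 0 0 0 -0.2;-0.8 0 0 0 0 0 -0.2;-0.8 0 0 0 0 0 -0.2;-0.6 0 0 0 0 0 -0.2;0 0 0.8 0 0 0 -0.2;0 0 0.8 0 0 0 -0.2;0 0 0.4 0 0 0 -0.2;0 0 0 0 0 0 -0.2")

```text
time_s: 19.27
position: [0.4835, -0.2821, 0.1693]
tool_rot: [-3.14, -0.001, 1.57]
force: [-0.4, -0.2, -0.2]
gripper_width: 0.0514
grip_force: 0.0
```

>>> servo_tool(deltas="0 0 0.6 0 0 0 -0.2;0 0 0.8 0 0 0 -0.2;0 0 0.8 0 0 0 -0.2;0 0 0.8 0 0 0 -0.2;0 0 0.5 0 0 0 -0.2;0 0 0.2 0 0 0 -0.2;0 0 0 0 0 0 0;0 0 0 0 0 0 0.2;0 0 0 0 0 0 0.4;0 0 0 0 0 0 1", grip_force=100)

```text
time_s: 20.52
position: [0.4847, -0.2825, 0.0786]
tool_rot: [3.14, 0.001, 1.571]
force: [0.1, -0.0, 5.4]
gripper_width: 0.026
grip_force: 97.8
```

>>> servo_tool(deltas="0 0 0 0 0 0 1;0 0 0 0 0 0 1;0 0 0 0 0 0 1;0 0 -0.2 0 0 0 1;0 0 -0.6 0 0 0 1;0 0 -0.8 0 0 0 1;0 0 -0.8 0 0 0 1;0 0 -0.8 0 0 0 1;0 0 -0.8 0 0 0 1;0 0 -0.8 0 0 0 1")

```text
time_s: 21.78
position: [0.4834, -0.2817, 0.1982]
tool_rot: [-3.141, -0.001, 1.571]
force: [-0.1, -0.0, -6.6]
gripper_width: 0.0263
grip_force: 98.7
```

>>> servo_tool(deltas="0 0 -0.8 0 0 0 1;0 0 -0.8 0 0 0 1;0 0 -0.5 0 0 0 1;0 0 0 0 0 0 1;0 0 0 0 0 0 1")

```text
time_s: 22.4
position: [0.4835, -0.2817, 0.2491]
tool_rot: [-3.14, -0.001, 1.571]
force: [-0.2, 0.0, -6.0]
gripper_width: 0.0264
grip_force: 98.8
```

>>> servo_tool(deltas="0.5 0 0 0 0 0 1;0.8 0 0 0 0 0 1;0.9 0.1 0 0 0 0 1;0.9 0.1 0 0 0 0 1;0.9 0.1 0 0 0 0 1;0.9 0.1 0 0 0 0 1;0.9 0.1 0 0 0 0 1;0.9 0.1 0 0 0 0 1;0.9 0.1 0 0 0 0 1;0.9 0.1 0 0 0 0 1")

```text
time_s: 23.65
position: [0.5036, -0.0671, 0.2502]
tool_rot: [3.141, -0.0, 1.572]
force: [0.5, -0.2, -7.0]
gripper_width: 0.026
grip_force: 98.8
```

>>> servo_tool(deltas="0.9 0.1 0 0 0 0 1;0.8 0.1 0 0 0 0 1;0.8 0 0 0 0 0 1;0.59 0 0 0 0 0 1;0 0 0.4 0 0 0 1;0 0 0.3 0 0 0 1;0 0 0 0 0 0 1;0 0 0 0 0 0 1")

```text
time_s: 24.65
position: [0.509, 0.0072, 0.2324]
tool_rot: [-3.141, -0.0, 1.57]
force: [-0.6, -0.1, -5.5]
gripper_width: 0.0262
grip_force: 98.9
```

Run:
```python
from h import *
import pickle
s=bot.grab_frame("side"); pickle.dump(s,open("f3.pkl","wb")); print(bot.get_state()["position"],bot.get_state()["force"])
cv2.imwrite("pics/c6.png",cv2.resize(s["img"][160:290,255:355],(460,598),interpolation=cv2.INTER_CUBIC))
```

```text
[0.50910421 0.00721268 0.23265637] [-0.15972482  0.07443542 -5.68164403]
```

View pics/c6.png

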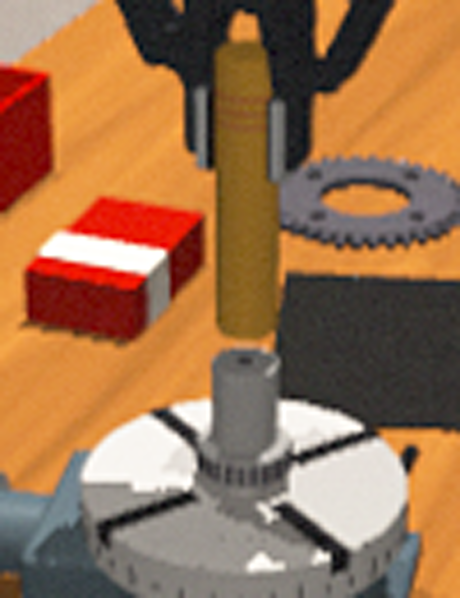

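The bar hangs upright, its lower end at crop (247,330), directly above the spigot top at (246,358), with a gap of about 17 mm. Approaching slowly to find contact.

>>> servo_tool(deltas="0 0 0.1 0 0 0 1;0 0 0.1 0 0 0 1;0 0 0.1 0 0 0 1;0 0 0.1 0 0 0 1;0 0 0.08 0 0 0 1;0 0 0 0 0 0 1")

```text
time_s: 25.45
position: [0.5088, 0.0078, 0.2203]
tool_rot: [-3.141, -0.0, 1.571]
force: [-0.2, 0.4, -5.8]
gripper_width: 0.026
grip_force: 98.9
```

>>> servo_tool(deltas="0 0 0.06 0 0 0 1;0 0 0 0 0 0 1")

```text
time_s: 25.7
position: [0.5089, 0.0078, 0.2189]
tool_rot: [-3.141, -0.0, 1.571]
force: [-0.3, -0.1, -5.8]
gripper_width: 0.0261
grip_force: 98.9
```

>>> servo_tool(deltas="0 0 0.06 0 0 0 1;0 0 0 0 0 0 1")

```text
time_s: 25.95
position: [0.5088, 0.0077, 0.2174]
tool_rot: [-3.141, -0.0, 1.571]
force: [-0.4, -0.7, -5.4]
gripper_width: 0.0262
grip_force: 98.9
```

>>> servo_tool(deltas="0 0 0.06 0 0 0 1;0 0 0 0 0 0 1")

```text
time_s: 26.2
position: [0.5091, 0.0077, 0.2162]
tool_rot: [3.141, 0.0, 1.571]
force: [-0.2, 0.2, -4.6]
gripper_width: 0.026
grip_force: 98.9
```

>>> servo_tool(deltas="0 0 0.05 0 0 0 1;0 0 0 0 0 0 1")

```text
time_s: 26.45
position: [0.5092, 0.0077, 0.2155]
tool_rot: [3.14, 0.0, 1.571]
force: [-0.8, 0.3, 1.8]
gripper_width: 0.0256
grip_force: 99.4
```

Contact at TCP z of about 0.216. Now the taps: back off 5 mm, then come down slowly and a little deeper each time.

>>> servo_tool(deltas="0 0 -0.2 0 0 0 1;0 0 0 0 0 0 1;0 0 0.1 0 0 0 1;0 0 0.1 0 0 0 1;0 0 0.04 0 0 0 1;0 0 0 0 0 0 1")

```text
time_s: 27.2
position: [0.5091, 0.0077, 0.2151]
tool_rot: [3.14, 0.0, 1.571]
force: [-2.9, 0.0, 5.1]
gripper_width: 0.0262
grip_force: 99.9
```

>>> servo_tool(deltas="0 0 -0.2 0 0 0 1;0 0 0 0 0 0 1;0 0 0.1 0 0 0 1;0 0 0.1 0 0 0 1;0 0 0.05 0 0 0 1;0 0 0 0 0 0 1")

```text
time_s: 27.95
position: [0.5092, 0.0076, 0.2146]
tool_rot: [3.139, 0.0, 1.571]
force: [-3.9, 0.7, 9.5]
gripper_width: 0.026
grip_force: 100.6
```

>>> servo_tool(deltas="0 0 -0.2 0 0 0 1;0 0 0 0 0 0 1;0 0 0.1 0 0 0 1;0 0 0.1 0 0 0 1;0 0 0.02 0 0 0 1;0 0 0 0 0 0 1")

```text
time_s: 28.7
position: [0.5092, 0.0076, 0.2143]
tool_rot: [3.139, 0.001, 1.571]
force: [-4.4, -0.1, 10.4]
gripper_width: 0.0261
grip_force: 101.0
```

>>> servo_tool(deltas="0 0 -0.2 0 0 0 1;0 0 0 0 0 0 1;0 0 0.1 0 0 0 1;0 0 0.1 0 0 0 1;0 0 0.02 0 0 0 1;0 0 0 0 0 0 1")

```text
time_s: 29.45
position: [0.5092, 0.0076, 0.2139]
tool_rot: [3.139, 0.001, 1.571]
force: [-4.7, 0.2, 12.8]
gripper_width: 0.026
grip_force: 101.3
```

>>> servo_tool(deltas="0 0 -0.2 0 0 0 1;0 0 0 0 0 0 1;0 0 0.1 0 0 0 1;0 0 0.1 0 0 0 1;0 0 0.01 0 0 0 1;0 0 0 0 0 0 1")

```text
time_s: 30.2
position: [0.5093, 0.0076, 0.2137]
tool_rot: [3.139, 0.0, 1.571]
force: [-6.1, 0.6, 12.6]
gripper_width: 0.0261
grip_force: 101.5
```

>>> servo_tool(deltas="0 0 -0.2 0 0 0 1;0 0 0 0 0 0 1;0 0 0.1 0 0 0 1;0 0 0.1 0 0 0 1;0 0 0 0 0 0 1;0 0 0 0 0 0 1")

```text
time_s: 30.95
position: [0.5092, 0.0077, 0.2136]
tool_rot: [3.139, 0.001, 1.571]
force: [-3.6, 1.2, 12.5]
gripper_width: 0.026
grip_force: 101.6
```

>>> servo_tool(deltas="0 0 -0.2 0 0 0 1;0 0 0 0 0 0 1;0 0 0.1 0 0 0 1;0 0 0.06 0 0 0 1;0 0 0 0 0 0 1")

```text
time_s: 31.58
position: [0.509, 0.0077, 0.2135]
tool_rot: [3.14, 0.0, 1.571]
force: [-2.8, -0.2, 6.9]
gripper_width: 0.0261
grip_force: 100.7
```

>>> servo_tool(deltas="0 0 -0.16 0 0 0 1;0 0 0 0 0 0 1;0 0 0.1 0 0 0 1;0 0 0.1 0 0 0 1;0 0 0 0 0 0 1;0 0 0 0 0 0 1")

```text
time_s: 32.33
position: [0.5092, 0.0077, 0.2134]
tool_rot: [3.139, 0.0, 1.571]
force: [-4.1, 0.3, 9.7]
gripper_width: 0.0262
grip_force: 101.4
```

>>> servo_tool(deltas="0 0 -0.2 0 0 0 1;0 0 0 0 0 0 1;0 0 0.1 0 0 0 1;0 0 0.1 0 0 0 1;0 0 0 0 0 0 1;0 0 0 0 0 0 1")

```text
time_s: 33.08
position: [0.5092, 0.0077, 0.2134]
tool_rot: [3.139, 0.0, 1.571]
force: [-4.9, 0.1, 10.1]
gripper_width: 0.0257
grip_force: 101.4
```

>>> servo_tool(deltas="0 0 -0.2 0 0 0 1;0 0 0 0 0 0 1;0 0 0.1 0 0 0 1;0 0 0.1 0 0 0 1;0 0 0.02 0 0 0 1;0 0 0 0 0 0 1")

```text
time_s: 33.83
position: [0.5092, 0.0077, 0.2133]
tool_rot: [3.139, 0.001, 1.571]
force: [-4.5, 0.9, 13.4]
gripper_width: 0.0262
grip_force: 101.5
```

>>> servo_tool(deltas="0 0 -0.2 0 0 0 1;0 0 0 0 0 0 1;0 0 0.1 0 0 0 1;0 0 0.1 0 0 0 1;0 0 0 0 0 0 1;0 0 0 0 0 0 1")

```text
time_s: 34.58
position: [0.5093, 0.0076, 0.2132]
tool_rot: [3.139, 0.001, 1.571]
force: [-5.0, 0.4, 13.5]
gripper_width: 0.0263
grip_force: 101.8
```

Successive taps at about 19 N drive it about 0.1 mm each, so the taper is locked. Putting the bar back.

>>> servo_tool(deltas="0 0 -0.4 0 0 0 1;0 0 -0.6 0 0 0 1;0 0 -0.5 0 0 0 1;-0.5 0 0 0 0 0 1;-0.9 -0.1 0 0 0 0 1;-0.9 -0.1 0 0 0 0 1;-0.9 -0.1 0 0 0 0 1;-0.9 -0.1 0 0 0 0 1;-0.9 -0.1 0 0 0 0 1;-0.9 -0.1 0 0 0 0 1")

```text
time_s: 35.83
position: [0.4934, -0.1413, 0.2477]
tool_rot: [-3.141, -0.0, 1.57]
force: [1.0, 0.4, -6.6]
gripper_width: 0.0259
grip_force: 99.2
```

>>> servo_tool(deltas="-0.9 -0.1 0 0 0 0 1;-0.9 -0.1 0 0 0 0 1;-0.9 -0.1 0 0 0 0 1;-0.9 -0.1 0 0 0 0 1;-0.9 0 0 0 0 0 1;-0.9 0 0 0 0 0 1;-0.7 0 0 0 0 0 1;-0.4 0 0 0 0 0 1;0 0 0 0 0 0 1;0 0 0 0 0 0 1")

```text
time_s: 37.08
position: [0.4839, -0.3016, 0.2482]
tool_rot: [-3.141, -0.001, 1.571]
force: [-0.2, 0.0, -6.5]
gripper_width: 0.0259
grip_force: 99.2
```

Run:
```python
from h import *
s=bot.grab_frame("side"); st=bot.get_state(); print(st["position"],st["force"])
cv2.imwrite("pics/c7.png",cv2.resize(s["img"][130:300,270:410],(494,600),interpolation=cv2.INTER_CUBIC))
p=st["position"]; print("bar bottom/top pred",proj(s,[[.4827,-.283,p[2]-.074],[.4827,-.283,p[2]+.056]]))
print("arbor top pred for z .138,.136",proj(s,[[.5064,.0078,z] for z in(.140,.138,.136)]))
```

```text
[ 0.48397044 -0.30151052  0.24831342] [ 0.17041686  0.20274895 -6.85957881]
bar bottom/top pred [[363.65432727 175.77686878]
 [367.11149939 123.31603921]]
arbor top pred for z .138,.136 [[308.27571675 238.39245612]
 [308.26875319 239.2499451 ]
 [308.2618032  240.10583452]]
```

View pics/c7.png

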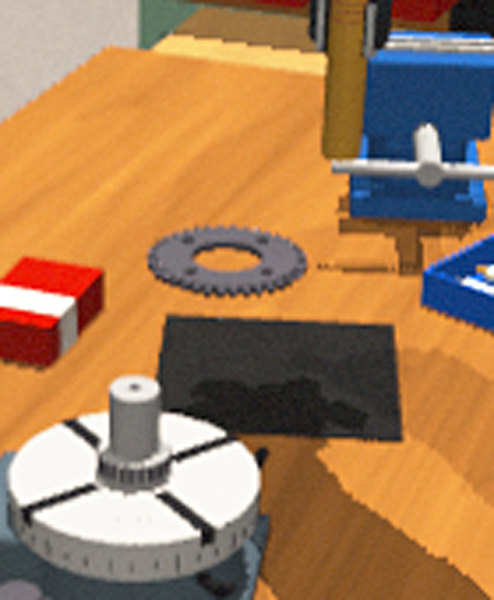

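The arbor stands upright with its top at image (308,239.4), about 2 mm lower than before. The bar is upright in the grip, lower end at about (367,174). I overshot y by 2 cm and will correct it while lowering.

>>> servo_tool(deltas="0.4 0 0.4 0 0 0 1;0.4 0 0.8 0 0 0 1;0 0 0.9 0 0 0 1;0 0 0.9 0 0 0 1;0 0 0.9 0 0 0 1;0 0 0.9 0 0 0 1;0 0 0.9 0 0 0 1;0 0 0.5 0 0 0 1;0 0 0.2 0 0 0 1;0 0 0 0 0 0 1")

```text
time_s: 38.38
position: [0.4841, -0.2821, 0.0884]
tool_rot: [3.141, -0.0, 1.571]
force: [0.5, 0.1, -6.5]
gripper_width: 0.0262
grip_force: 99.0
```

>>> servo_tool(deltas="0 0 0.08 0 0 0 1;0 0 0.08 0 0 0 1;0 0 0 0 0 0 1")

```text
time_s: 38.75
position: [0.484, -0.2823, 0.0844]
tool_rot: [3.141, 0.0, 1.571]
force: [0.3, 0.5, -6.3]
gripper_width: 0.0263
grip_force: 99.0
```

>>> servo_tool(deltas="0 0 0.08 0 0 0 1;0 0 0.08 0 0 0 1;0 0 0 0 0 0 1")

```text
time_s: 39.12
position: [0.4838, -0.2821, 0.08]
tool_rot: [-3.141, -0.0, 1.571]
force: [-0.2, 0.5, -7.3]
gripper_width: 0.0263
grip_force: 99.0
```

>>> servo_tool(deltas="0 0 0.05 0 0 0 1;0 0 0.03 0 0 0 1;0 0 0 0 0 0 1")

```text
time_s: 39.5
position: [0.484, -0.2823, 0.0786]
tool_rot: [3.141, 0.0, 1.571]
force: [-1.2, 0.6, -1.3]
gripper_width: 0.0259
grip_force: 99.6
```

>>> servo_tool(deltas="0 0 0.02 0 0 0 1;0 0 0 0 0 0 0.2;0 0 0 0 0 0 0;0 0 0 0 0 0 -0.2;0 0 0 0 0 0 -0.2;0 0 -0.3 0 0 0 -0.2;0 0 -0.8 0 0 0 -0.2;0 0 -0.9 0 0 0 -0.2;0 0 -0.9 0 0 0 -0.2;0 0 -0.9 0 0 0 -0.2")

```text
time_s: 40.75
position: [0.484, -0.2823, 0.1741]
tool_rot: [3.141, 0.0, 1.571]
force: [-0.0, 0.4, -0.4]
gripper_width: 0.0513
grip_force: 0.0
```

>>> servo_tool(deltas="0 0 -0.9 0 0 0 -0.2;0 0 -0.5 0 0 0 -0.2;0 -0.8 0 0 0 0 -0.2;0 -0.8 0 0 0 0 -0.2;0 -0.8 0 0 0 0 -0.2;0 0 0 0 0 0 -0.2;0 0 0 0 0 0 -0.2;0 0 0 0 0 0 -0.2")

```text
time_s: 41.75
position: [0.4246, -0.2824, 0.2077]
tool_rot: [3.141, -0.0, 1.571]
force: [0.1, -1.5, 0.5]
gripper_width: 0.0514
grip_force: 0.0
```

Run:
```python
from h import *
s=bot.grab_frame("side"); t=bot.grab_frame("top")
cv2.imwrite("pics/c8.png",np.hstack([cv2.resize(f["img"][y:y+180,x:x+120],(400,600),interpolation=cv2.INTER_CUBIC) for f,x,y in((s,280,130),(t,350,160))]))
```

```text
(no output)
```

View pics/c8.png

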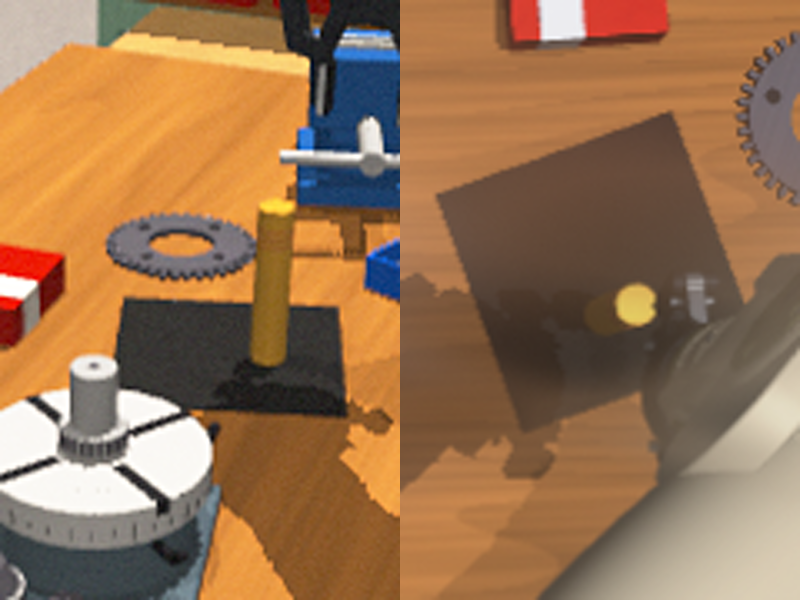

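The bar stands on the mat (top crop (637,305)), the arbor is upright in the bore, and the gripper is clear. Handing in.

```bash
python3 -c "
from workcell import bot
print(bot.sign_off())"
```

```text
the job is handed in; nothing more can be done
None
```

The job is handed in after about 42 s of the 64 s allowed: the arbor was set in the bore, let go and tapped until the last taps (about 19 N on the hand) moved it only about 0.1 mm each, and the bar is back standing on the mat; hand-in returned no verdict, and the grip force could not be measured.

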